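# Unpin the inspection microscope and inspect the nesting dolls

### The job

Draw the transit pin out of the microscope, hang it in the brass side notch, and pull the carriage fully forward by its post. Then take the dolls that are there, in the order red, green, blue: hold each one upright before the lens and turn it to show its white, then its yellow, then its black medallion squarely at the focus point, keeping still for about a second each time. In the end every doll stands upright in the middle of the disc of its own colour, facing the strip's gold edge; leave the pin in the notch, the carriage forward and the other things alone.

Things in the scene. Friction and masses are not known exactly. Their poses are not given: they have to be found in the camera images.
- scope: inspection microscope, fixed to the table: white base plate 200 x 80 x 30 mm high (from 70 mm in front of the origin to 130 mm behind it), a white pillar 105 mm high at its rear, and on its left (+y) side the pin's bore and a brass notch bracket. Origin on the table; its +x points from the lens backwards along the microscope (roughly away from the robot), z up
- notch (a point): where the parked pin hangs: point on the brass bracket's top face, 60 mm above the table, 55 mm to the microscope's +y of the bore; axes as the microscope's. The bracket is a level fork 8 mm thick: slot 14 mm wide, its closed back 7 mm beyond this point (+x), its open mouth 35 mm before it (-x), prongs 12 mm wide, nothing below. The shank goes in the slot, the collar rests on the prongs
- pin: steel transit pin, loose, upright in its bore at the start (13 mm hole through the carriage's lug, top 43 mm up, and the fixed base; it locks the carriage). Origin on its axis at the collar's underside, z up. Shank 10 mm diameter, 40 mm long below the origin; collar 24 mm wide, 5 mm thick; above it a red upright grip 16 mm diameter from 5 to 41 mm above the origin. 60 g
- carriage (a joint): travel of the microscope's carriage (black barrel, lens, post), m: 0 pinned at the start, 0.07 fully forward, at its stop, that is towards the microscope's -x (towards the robot). Stays where it is left; about 3 N friction
- handle (a point): the carriage's upright steel post with a blue band, 14 mm diameter, from 98 to 143 mm above the table, to be pinched from above; this point is on its axis 122 mm up and moves with the carriage. The barrel's top below it is at 100 mm
- focus (a point): the lens's focus point, 25 mm straight in front of the lens face on the barrel's axis, 80 mm above the table; moves with the carriage. Axes as the microscope's: x points from this point into the lens. The lens mount is 16 mm in radius, the barrel behind it 20 mm
- red_doll: red wooden doll, about 88 mm tall, loose, round; may be absent. Origin at the centre of its underside, z up, x towards its painted face. Body 48 mm diameter up to 47 mm, above it a straight head 30 mm diameter from 51 to 80 mm (grip it there from above); about 90 g. Three round medallions 21 mm wide sit on the belly at 28 mm height, 24.5 mm from the axis
- red_white (a point): centre of the red doll's white medallion, under the face, straight ahead (+x); its x points straight out of the doll
- red_yellow (a point): centre of the red doll's yellow medallion, 120 degrees round to the doll's left (counter-clockwise seen from above); its x points straight out of the doll
- red_black (a point): centre of the red doll's black medallion, 120 degrees round to the doll's right (clockwise seen from above); its x points straight out of the doll
- red_disc: red disc of 64 mm diameter printed on the white display strip (100 x 280 mm, flat on the table, no height): the red doll's place. Origin at its centre, table level; x points across the strip to its gold edge (the long edge away from the robot)
- green_doll: green wooden doll, about 88 mm tall, loose, round; may be absent. Origin at the centre of its underside, z up, x towards its painted face. Body 48 mm diameter up to 47 mm, above it a straight head 30 mm diameter from 51 to 80 mm (grip it there from above); about 90 g. Three round medallions 21 mm wide sit on the belly at 28 mm height, 24.5 mm from the axis
- green_white (a point): centre of the green doll's white medallion, under the face, straight ahead (+x); its x points straight out of the doll
- green_yellow (a point): centre of the green doll's yellow medallion, 120 degrees round to the doll's left (counter-clockwise seen from above); its x points straight out of the doll
- green_black (a point): centre of the green doll's black medallion, 120 degrees round to the doll's right (clockwise seen from above); its x points straight out of the doll
- green_disc: green disc of 64 mm diameter printed on the white display strip (100 x 280 mm, flat on the table, no height): the green doll's place. Origin at its centre, table level; x points across the strip to its gold edge (the long edge away from the robot)
- blue_doll: blue wooden doll, about 88 mm tall, loose, round; may be absent. Origin at the centre of its underside, z up, x towards its painted face. Body 48 mm diameter up to 47 mm, above it a straight head 30 mm diameter from 51 to 80 mm (grip it there from above); about 90 g. Three round medallions 21 mm wide sit on the belly at 28 mm height, 24.5 mm from the axis
- blue_white (a point): centre of the blue doll's white medallion, under the face, straight ahead (+x); its x points straight out of the doll
- blue_yellow (a point): centre of the blue doll's yellow medallion, 120 degrees round to the doll's left (counter-clockwise seen from above); its x points straight out of the doll
- blue_black (a point): centre of the blue doll's black medallion, 120 degrees round to the doll's right (clockwise seen from above); its x points straight out of the doll
- blue_disc: blue disc of 64 mm diameter printed on the white display strip (100 x 280 mm, flat on the table, no height): the blue doll's place. Origin at its centre, table level; x points across the strip to its gold edge (the long edge away from the robot)
- loupe: dark loupe lying flat, 10 mm thick, round lens 54 mm wide (origin at its centre) with a 70 mm black handle, bystander
- specimen_box: small white open box 70 x 55 x 22 mm, bystander
- jar: amber jar 48 mm diameter, 60 mm tall, bystander
Things that resemble listed ones, but are neither listed nor needed, are in the scene too. Several things look just like the green_doll: the one meant starts farthest to the robot's right.

How it is judged:
By the outcome, as a careful person would: the job done as asked, in the order asked, and still so for the second after the job is handed in, with the robot touching nothing.
Of red_doll, green_doll, blue_doll only 2 to 3 are there at a start; the rules pass over those that are not, and their reading is None.
At some moment in a run one of red_doll, green_doll, blue_doll may be knocked a few centimetres aside while the robot is not near it.
It also fails if it takes over 210 s, if anything falls off the work surface, if the arm or the gripper's body presses on something with over 40 N, if the wrist force passes 120 N, or if a joint passes its speed limit or range.

### The arm

A 6-joint arm with a two-finger parallel gripper is mounted at the origin on the work surface. World frame = base frame: x ahead of the robot, y to its left, z up, the work surface at z = 0. Lengths are in m, angles in rad, forces in N, time in s.
With the tool pointing down it reaches from about 0.35 to 0.775 m from the base axis. Payload 7.3 kg.
Tool frame: the origin (TCP) lies at the very end of the fingers, on their centre line; the grasp point (between the pads) lies 19 mm behind it; z points along the fingers, y is the line along which they close (so a half turn about z gives the same grasp; the last joint's range is limited). The gripper opens to 92 mm and grips with 3 to 60 N. Pads are 19 mm wide; open, the fingers measure 130 mm over their backs; the gripper's body (75 mm by 190 mm) begins 47 mm behind the grasp point.
Start: joints at [1.015, 0.342, 1.524, -0, 1.275, -0.146], TCP at [0.209, 0.482, 0.227] pointing down, gripper open.
Joint ranges: [-2.53, 2.53], [-0.77, 2.02], [0.04, 2.7], [-1, 4.14], [0.28, 2.66], [-3.11, 3.11]. Speed limits (rad/s): [2.57, 2.57, 3.14, 3.14, 3.14, 3.14].

### API

Orientations are given as a unit quaternion [x, y, z, w].
In Python, from station import * gives the robot as it stands. Calls block until the motion is done:
- reach(position, orientation): joint-space move of the TCP to a pose.
- movel(position, ori=None, vel=0.15, threshold=None): straight line of the TCP; ori=None keeps the orientation; vel is the mean speed in m/s. With threshold (N) it stops when the force on the tool has changed by that much, and returns True; else False.
- move_joints(angles): joint-space move.
- move_gripper(opening, grasp_force=None): opening from 0.0 (shut) to 1.0 (fully open); grasp_force is the grip in N (None keeps the last); returns when the fingers have stopped.
- hold(seconds).
- inverse_kinematics(position, orientation): joint angles nearest the present ones, or None.
- grab_frame(name): name is "side" or "top" or "wrist"; returns the picture (400x640x3 uint8, red, green, blue); there is no depth.
- camera_info(name): a dict with "vertical_fov" (degrees; the focal length in pixels is half the picture's height over the tangent of half this angle, whatever the lens; pixels are square), "cx", "cy" (the principal point, pixels), "k1" (the pictures are not rectified: a ray, as slopes to the right and down, at radius r is drawn at 1 + k1 r^2 times it, then the intrinsics apply), "xyz" and "orientation" of the camera in the world; the wrist camera has in their place "hand_eye" (4x4, takes a point from camera to tool coordinates, whose origin is the TCP and whose axes are the flange's). Camera axes: x right, y up, looking along -z (the intrinsics and any distortion apply to the point x, -y, -z); pixel columns grow to the right and rows downward; lengths in m; the calibration is good to about 2 mm. A picture is of the moment at which its call begins: read the wrist's pose just before it. camera_info takes no time and is no camera call.
A pose or a line that the arm cannot do raises PlanningError and nothing moves.
- sign_off(): hands the job in; it is judged then, once.
Readings, each from a call of its own:
- read_clock(): time.
- read_joint_pos(): joint angles.
- read_qvel(): joint speeds.
- read_tau(): joint torques, N m.
- read_tool_pos(): TCP position.
- read_eef_rot(): TCP orientation.
- read_force(): force on the tool from outside, world axes, zero at the start.
- read_ft_torque(): the same for the moment, N m.
- read_gripper_width(): opening from 0.0 (shut) to 1.0 (fully open).
- read_gripper_force(): force on a finger pad.
Only numpy, scipy, OpenCV 4.12 (cv2) and the standard library are available. Lean on these libraries where they do the work, as an engineer would, in place of code of your own. Each camera call takes 0.05 s, during which the arm holds its last target. There are 200 camera calls.

## Working session

There is one attempt and no reset: what is moved stays moved. The work goes in short steps, each a Python script; the robot and the scene stay as the last script left them, time stands still between calls to the robot, and variables do not carry over. Pictures are saved under pics/ and viewed, at most 16 in all, crops included, and the job is handed in when it is done.

```bash
ls; mkdir -p pics; python3 - <<'E'
from station import *
import cv2,numpy as np
for n in ("side","top","wrist"):
    im=grab_frame(n); cv2.imwrite(f"pics/{n}0.png",im[:,:,::-1]); print(n,camera_info(n))
print(read_clock(),read_tool_pos(),read_eef_rot())
E
```

```text
pics
side {'vertical_fov': 55.271774030680106, 'cx': 319.1584017541366, 'cy': 190.91522688172168, 'k1': -0.05354001083979124, 'xyz': array([ 0.25535484, -0.60894116,  0.61116148]), 'orientation': array([ 0.44223641, -0.11167972, -0.19191997,  0.86897717])}
top {'vertical_fov': 56.06988605515489, 'cx': 313.64514722512877, 'cy': 202.75623134522368, 'k1': -0.06687862339856467, 'xyz': array([0.34462301, 0.01435617, 1.1650712 ]), 'orientation': array([ 0.05824001, -0.0723149 , -0.69338807,  0.71455695])}
wrist {'vertical_fov': 68.60130040632633, 'cx': 322.2105205472104, 'cy': 199.37801599831306, 'k1': 0.013728848802506381, 'hand_eye': array([[ 9.77223315e-04,  9.59264466e-01,  2.82507926e-01,
         7.62009023e-02],
       [ 9.99999435e-01, -8.19200028e-04, -6.77479348e-04,
        -2.74552601e-04],
       [-4.18451364e-04,  2.82508429e-01, -9.59264725e-01,
        -1.56745043e-01],
       [ 0.00000000e+00,  0.00000000e+00,  0.00000000e+00,
         1.00000000e+00]])}
0.15 [0.20896521 0.48129088 0.22621009] [ 2.03459003e-01  9.79083301e-01 -5.33432365e-04 -1.96425843e-04]
```

View pics/top0.png

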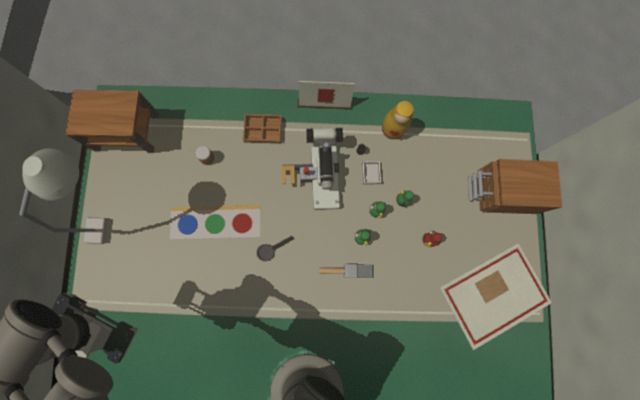

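View pics/side0.png

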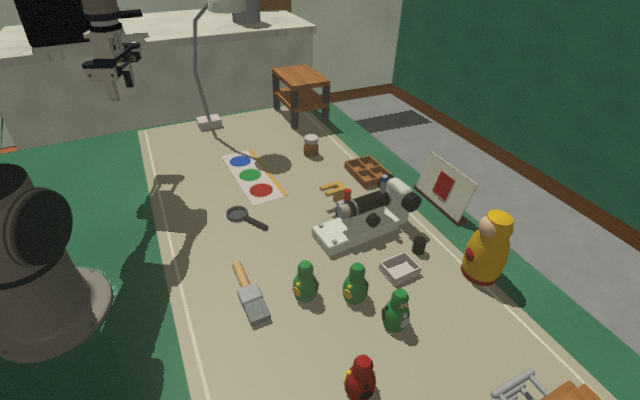

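Top view shows green dolls at (378,209), (405,198) and (363,237), and the red one at (431,239). No blue doll is there; the big yellow doll at (398,120) is a lookalike. The rightmost green is (405,198). The scope is at about (325,175), its pin at (306,170), the bracket at (288,174), and the strip discs at (188,225), (215,224) and (242,223).

```bash
cat > h.py <<'E'
from station import *
import cv2,numpy as np
from scipy.spatial.transform import Rotation as R
def down(yaw,tilt=0):
    # tool z down, tool x at heading yaw; tilt>0 swings the view toward +tool x... (about tool y)
    m=np.array([[np.cos(yaw),np.sin(yaw),0],[np.sin(yaw),-np.cos(yaw),0],[0,0,-1]])
    return (R.from_matrix(m)*R.from_euler('y',tilt)).as_quat()
def cam(n):
    c=camera_info(n); f=200/np.tan(np.radians(c["vertical_fov"])/2)
    K=np.array([[f,0,c["cx"]],[0,f,c["cy"]],[0,0,1]]); d=np.array([c["k1"],0,0,0,0.])
    if n=="wrist":
        p=np.array(read_tool_pos()); M=R.from_quat(read_eef_rot()).as_matrix(); H=c["hand_eye"]
        return K,d,M@H[:3,:3],p+M@H[:3,3]
    return K,d,R.from_quat(c["orientation"]).as_matrix(),np.array(c["xyz"])
def shot(n,name=None):
    c=cam(n); im=grab_frame(n)
    if name: cv2.imwrite(f"pics/{name}.png",im[:,:,::-1])
    return im,c
def rays(c,uv):
    K,d,M,o=c
    p=cv2.undistortPoints(np.array(uv,float).reshape(-1,1,2),K,d).reshape(-1,2)
    v=np.c_[p[:,0],-p[:,1],-np.ones(len(p))]@M.T
    return o,v/np.linalg.norm(v,axis=1)[:,None]
def plane(c,uv,z):
    o,v=rays(c,uv); return o+v*((z-o[2])/v[:,2])[:,None]
def proj(c,P):
    K,d,M,o=c; q=(np.array(P,float).reshape(-1,3)-o)@M
    q=q*[1,-1,-1]
    return cv2.projectPoints(q,np.zeros(3),np.zeros(3),K,d)[0].reshape(-1,2)
E
python3 - <<'E'
from h import *
c=cam("top"); 
for n,uv,z in [("red",(431,239),.07),("gA",(405,198),.07),("gB",(378,209),.07),("gC",(363,237),.07),("pin",(306,170),.08),("brk",(288,174),.06),("plate front",(326,206),.03),("blue d",(188,225),0),("green d",(215,224),0),("red d",(242,223),0),("loupe",(266,253),0.01)]:
    p=plane(c,[uv],z)[0]; print(n,p.round(3),np.hypot(p[0],p[1]).round(3))
E
```

```text
red [ 0.452 -0.355  0.07 ] 0.574
gA [ 0.573 -0.278  0.07 ] 0.637
gB [ 0.537 -0.197  0.07 ] 0.572
gC [ 0.452 -0.152  0.07 ] 0.477
pin [0.647 0.021 0.08 ] 0.647
brk [0.638 0.075 0.06 ] 0.642
plate front [ 0.548 -0.044  0.03 ] 0.55
blue d [0.48  0.384 0.   ] 0.615
green d [0.486 0.3   0.   ] 0.571
red d [0.491 0.216 0.   ] 0.537
loupe [0.4   0.135 0.01 ] 0.423
```

```bash
python3 - <<'E'
from h import *
import pickle
D={}
for n,p in [("strip",(.47,.30,.25)),("scope",(.62,.04,.25)),("dolls",(.50,-.28,.22))]:
    reach(p,down(np.pi)); hold(.2); im,c=shot("wrist",n+"1"); D[n]=(im,c); print(n,read_clock(),np.round(read_joint_pos(),2))
pickle.dump(D,open("D.pkl","wb"))
cv2.imwrite("pics/all1.png",np.vstack([D["scope"][0],D["dolls"][0]])[:,:,::-1][::1,::1][:800])
a=np.vstack([D["scope"][0][:,60:580],D["dolls"][0][:,60:580]]);cv2.imwrite("pics/all1.png",cv2.resize(a,(390,600),interpolation=cv2.INTER_AREA)[:,:,::-1])
E
```

```text
strip 1.6083 [ 0.43  0.39  1.39  0.    1.36 -1.14]
scope 3.0083 [-0.06  0.51  1.2   0.    1.44 -1.63]
dolls 4.55 [-0.64  0.44  1.4   0.    1.31 -2.21]
```

View pics/scope1.png

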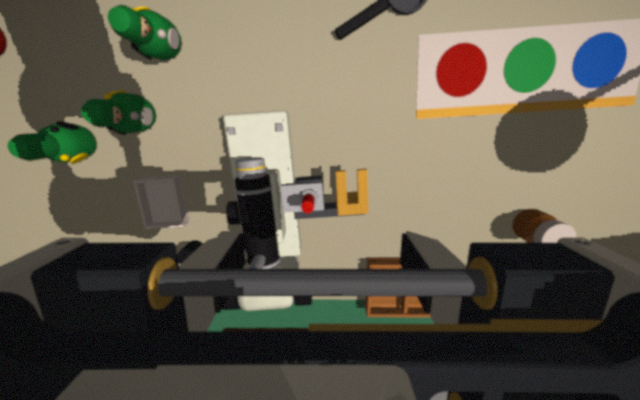

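View pics/dolls1.png

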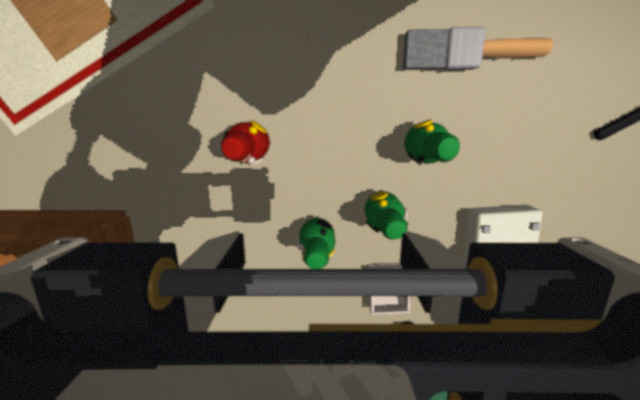

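The wrist view of the scope shows the plate's front corners at (223,116) and (287,111), the pin at (308,203) and the fork at (351,195). In the dolls view, red is at (240,145) and the greens are at (318,240), (385,215) and (432,143). Candidates for green: top (405,198), (378,209), (363,237). I pick (405,198), the one farthest right (-y), which is (318,240) here. The crop will check it.

```bash
python3 - <<'E'
from h import *
import pickle
D=pickle.load(open("D.pkl","rb"))
z=lambda im,x,y,w,h,s:cv2.resize(im[y:y+h,x:x+w],(w*s,h*s),interpolation=cv2.INTER_CUBIC)
a=z(D["scope"][0],205,95,180,150,2) #360x300
b=z(D["dolls"][0],210,115,180,150,2)
s=cv2.imread("pics/side0.png")[:,:,::-1]; t=cv2.imread("pics/top0.png")[:,:,::-1]
e=z(s,300,160,144,120,3)[:300,:432]; e=cv2.resize(e,(360,300)); f=z(t,270,110,90,75,4)
cv2.imwrite("pics/crop1.png",np.vstack([np.hstack([a,b]),np.hstack([e,f])])[:,:,::-1])
E
```

```text
(no output)
```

View pics/crop1.png

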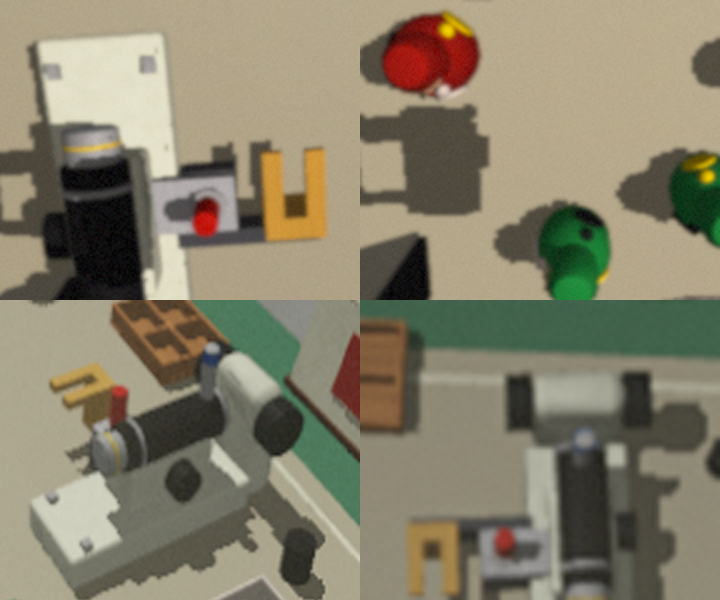

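```bash
python3 - <<'E'
from h import *
import pickle
D=pickle.load(open("D.pkl","rb"))
im,c=D["scope"]; hsv=cv2.cvtColor(im,cv2.COLOR_RGB2HSV)
def big(m,roi=None):
    m=m.astype(np.uint8)
    if roi: k=np.zeros_like(m);x,y,w,h=roi;k[y:y+h,x:x+w]=1;m*=k
    cs=cv2.findContours(m,cv2.RETR_EXTERNAL,cv2.CHAIN_APPROX_NONE)[0]
    return max(cs,key=cv2.contourArea)[:,0]
H,S,V=cv2.split(hsv)
br=big((H>12)&(H<28)&(S>140)&(V>130),(325,160,60,70))
P=plane(c,br,.06)[:,:2]; r=cv2.minAreaRect(P.astype(np.float32)*1000); print("bracket",r,cv2.boxPoints(r).round(1).tolist())
for n,uv in [("mouth in L",(345,170.5)),("mouth in R",(358,170)),("back L",(346.5,203.5)),("back R",(358.5,203))]: print(n,plane(c,[uv],.06)[0].round(4))
pl=big((S<45)&(V>150),(215,105,90,100))
a=cv2.approxPolyDP(pl,3,True)[:,0]; print(np.c_[a,plane(c,a,.03)[:,:2].round(4)])
rd=big(((H<6)|(H>174))&(S>150)&(V>90),(290,185,40,40)); x,y,w,h=cv2.boundingRect(rd); print("pin px",x,y,w,h, "top centre @.084",plane(c,[(x+w/2,y+h-w/2)],.084)[0],"bottom@.048",plane(c,[(x+w/2,y+w/2)],.048)[0])
# post from top & side
ct,cs=cam("top"),cam("side")
print("post", plane(ct,[(326,144)],.143),plane(cs,[(383.6,179)],.143))
# lens front: barrel top front edge at z .096
print("lens L/R px front", plane(c,[(236,160),(265,158)],.085))
# discs
im,c=D["strip"]; H,S,V=cv2.split(cv2.cvtColor(im,cv2.COLOR_RGB2HSV))
for n,m in [("red",((H<6)|(H>174))),("green",(H>50)&(H<80)),("blue",(H>105)&(H<125))]:
    q=big(m&(S>110)&(V>40),(0,0,640,230)); p=plane(c,q,0)[:,:2]*1000
    print(n,cv2.boundingRect(q),cv2.minEnclosingCircle(p.astype(np.float32)), cv2.minAreaRect(p.astype(np.float32))[:2])
q=big((H>12)&(H<28)&(S>140)&(V>110),(0,0,640,230)); p=plane(c,q,0)[:,:2].astype(np.float32)*1000; print("gold",cv2.minAreaRect(p),cv2.fitLine(p,cv2.DIST_L2,0,.01,.01).ravel())
E
```

```text
bracket ((636.7346801757812, 77.47747802734375), (55.96977233886719, 37.99924850463867), 4.188690185546875) [[607.4000244140625, 94.4000015258789], [610.2000122070312, 56.5], [666.0, 60.599998474121094], [663.2999877929688, 98.5]]
mouth in L [0.6095 0.0687 0.06  ]
mouth in R [0.6089 0.0843 0.06  ]
back L [0.6509 0.0716 0.06  ]
back R [0.6503 0.0865 0.06  ]
[[ 2.250e+02  1.150e+02  5.465e-01 -7.860e-02]
 [ 2.300e+02  1.560e+02  5.969e-01 -7.690e-02]
 [ 2.620e+02  1.570e+02  5.980e-01 -3.600e-02]
 [ 2.670e+02  1.680e+02  6.123e-01 -3.030e-02]
 [ 2.780e+02  1.700e+02  6.149e-01 -1.610e-02]
 [ 2.800e+02  1.830e+02  6.322e-01 -1.420e-02]
 [ 2.930e+02  1.810e+02  6.295e-01  3.000e-03]
 [ 2.880e+02  1.130e+02  5.437e-01 -9.000e-04]]
pin px 302 195 12 18 top centre @.084 [0.64788009 0.02507929 0.084     ] bottom@.048 [0.65146784 0.02338036 0.048     ]
post [[ 0.7080926  -0.03391812  0.143     ]] [[ 0.69737568 -0.04372114  0.143     ]]
lens L/R px front [[ 0.59346715 -0.05345837  0.085     ]
 [ 0.59113952 -0.02148937  0.085     ]]
red (242, 164, 44, 42) ((491.78253173828125, 217.34707641601562), 31.3260440826416) ((491.54364013671875, 217.19029235839844), (59.9991569519043, 61.74634552001953))
green (303, 161, 42, 42) ((486.6086730957031, 302.4781188964844), 30.421119689941406) ((486.9419250488281, 302.71038818359375), (59.67168426513672, 58.538124084472656))
blue (362, 157, 44, 43) ((482.11456298828125, 387.6282043457031), 31.20023536682129) ((481.4501037597656, 387.2716064453125), (60.51534652709961, 60.99980163574219))
gold ((541.07080078125, 230.55255126953125), (10.815286636352539, 129.2219696044922), 3.5677149295806885) [ 6.8994813e-02 -9.9761701e-01  5.4140552e+02  2.2927719e+02]
```

View pics/strip1.png

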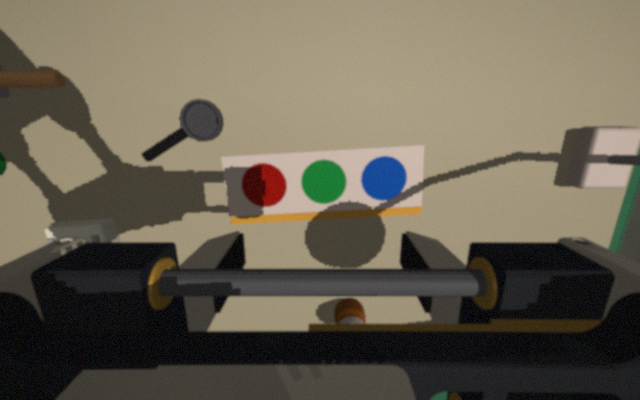

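The strip view shows the discs at about (264,185), (323,181) and (383,177), with the gold edge along the bottom, away from the robot. The disc spacing (85 mm) and diameter (~62 mm) agree with the description. Next I hover for a finer look at the pin, fork and post.

```bash
python3 - <<'E'
from h import *
import pickle
D={}
reach((.66,-.03,.26),down(np.pi+.05)); hold(.2); D["post"]=shot("wrist","post2")
reach((.645,.045,.17),down(np.pi+.05)); hold(.2); D["pin"]=shot("wrist","pin2")
pickle.dump(D,open("D2.pkl","wb")); print(read_clock())
a=np.hstack([D["post"][0][80:330,120:520],D["pin"][0][80:330,120:520]]); cv2.imwrite("pics/c2.png",a[:,:,::-1])
im,c=D["pin"]; H,S,V=cv2.split(cv2.cvtColor(im,cv2.COLOR_RGB2HSV))
def big(m):
    cs=cv2.findContours(m.astype(np.uint8),cv2.RETR_EXTERNAL,cv2.CHAIN_APPROX_NONE)[0]; return max(cs,key=cv2.contourArea)[:,0]
rd=big(((H<6)|(H>174))&(S>150)&(V>90)); print("pin",cv2.boundingRect(rd))
br=(H>12)&(H<28)&(S>140)&(V>130); br[240:]=0
q=big(br); print(cv2.boundingRect(q)); a=cv2.approxPolyDP(q,2.5,True)[:,0]; print(np.c_[a,plane(c,a,.06)[:,:2].round(4)])
E
```

```text
6.7417
pin (474, 2, 64, 71)
(339, 159, 41, 58)
[[3.390e+02 1.600e+02 6.111e-01 5.700e-02]
 [3.400e+02 2.160e+02 6.656e-01 6.160e-02]
 [3.770e+02 2.150e+02 6.627e-01 9.740e-02]
 [3.790e+02 1.590e+02 6.084e-01 9.360e-02]
 [3.670e+02 1.600e+02 6.098e-01 8.270e-02]
 [3.670e+02 2.000e+02 6.481e-01 8.630e-02]
 [3.560e+02 2.030e+02 6.516e-01 7.600e-02]
 [3.520e+02 2.010e+02 6.498e-01 7.200e-02]
 [3.510e+02 1.600e+02 6.106e-01 6.800e-02]]
```

View pics/c2.png

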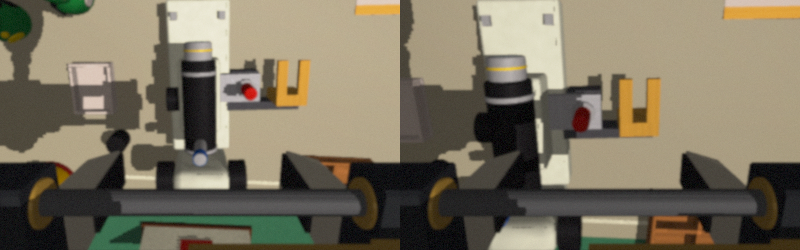

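```bash
python3 - <<'E'
from h import *
import pickle
D=pickle.load(open("D2.pkl","rb"))
im,c=D["post"]; H,S,V=cv2.split(cv2.cvtColor(im,cv2.COLOR_RGB2HSV))
W=((S<50)&(V>140)).astype(np.uint8)
Lp=[];Rp=[]
for r in range(85,225):
    x=np.flatnonzero(W[r,270:360])+270
    if len(x): Lp.append((x[0],r)); Rp.append((x[-1]+1,r))
Lp,Rp=np.array(Lp),np.array(Rp)
for n,q in (("L",Lp),("R",Rp)):
    p=plane(c,q,.03)[:,:2]; med=np.median(p[:,1]); p=p[abs(p[:,1]-med)<.012]
    l=cv2.fitLine(p.astype(np.float32),cv2.DIST_HUBER,0,.001,.001).ravel(); print(n,len(p),np.degrees(np.arctan2(l[1],l[0])),l[2:], "y at .615",l[3]+(.615-l[2])*l[1]/l[0], p[::20].round(4).tolist())
fr=[ (x,np.flatnonzero(W[60:120,x])[0]+60) for x in range(292,345,4)]; p=plane(c,fr,.03)[:,:2];print("front",p.round(4).tolist())
print("post",plane(c,[(320,237)],.143), "lens front",plane(c,[(318,122)],.085))
# red pin in both
for n in("post","pin"):
    im,c=D[n]; H,S,V=cv2.split(cv2.cvtColor(im,cv2.COLOR_RGB2HSV))
    m=(((H<8)|(H>172))&(S>150)&(V>60)); m[:150]=0; m[230:]=0;m[:,:280]=0;m[:,400:]=0
    y,x=np.nonzero(m); print(n,x.min(),x.max(),y.min(),y.max(), "mid",plane(c,[(x.mean(),y.mean())],.066))
im=D["post"][0]; cv2.imwrite("pics/c3.png",np.hstack([cv2.resize(im[200:260,280:360],(400,300)),cv2.resize(im[150:210,335:415],(400,300))])[:,:,::-1])
E
```

```text
L 78 3.5637188 [ 0.665569   -0.01283749] y at .615 -0.015986871 [[0.6025, -0.0206], [0.6435, -0.0142], [0.6705, -0.0125], [0.6987, -0.0108]]
R 123 4.3514247 [0.6579889  0.00545447] y at .615 0.0021833177 [[0.549, -0.0029], [0.5723, -0.0011], [0.5965, 0.0008], [0.6217, 0.0027], [0.659, -0.0012], [0.6992, 0.0086], [0.7285, 0.0108]]
front [[0.5456, -0.0743], [0.5454, -0.0694], [0.5451, -0.0645], [0.5449, -0.0596], [0.5447, -0.0547], [0.5433, -0.0499], [0.5442, -0.045], [0.5439, -0.0401], [0.5426, -0.0352], [0.5423, -0.0303], [0.5421, -0.0255], [0.5418, -0.0206], [0.5416, -0.0157], [0.5402, -0.0109]]
post [[ 0.70375819 -0.03178499  0.143     ]] lens front [[ 0.59319996 -0.03955808  0.085     ]]
post 362 376 164 179 mid [[0.64889776 0.02419506 0.066     ]]
pin 293 308 188 211 mid [[0.64891376 0.02329189 0.066     ]]
```

View pics/c3.png

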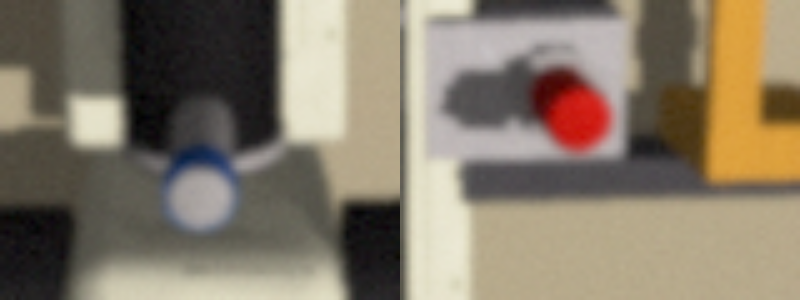

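```bash
cat >> h.py <<'E'
SY=.075; SX=np.array([np.cos(SY),np.sin(SY)]); SYV=np.array([-SX[1],SX[0]])
E
python3 - <<'E'
from h import *
q=down(np.pi+SY); move_gripper(.45)
P=np.array([.6485,.0238])
reach([*P,.14],q); print("hit",movel([*P,.062],vel=.08,threshold=12),np.round(read_tool_pos(),4))
move_gripper(0,30); hold(.2); print("w",read_gripper_width()*92,read_force().round(1),read_gripper_force())
movel([*P,.145],vel=.1); hold(.2); print("w",read_gripper_width()*92)
N=P+.055*SYV-.002*SX; movel([*N,.145],vel=.1); hold(.2); im,c=shot("wrist","lift"); s,_=shot("side")
cv2.imwrite("pics/lift.png",np.hstack([cv2.resize(im[150:300,250:400],(400,400)),cv2.resize(s[120:260,280:420],(400,400))])[:,:,::-1]); print(read_clock())
E
```

```text
hit False [0.6488 0.0239 0.0623]
w 15.293202992632215 [ 1.2 -0.7 -0.1] 29.997882843017578
w 15.167130668366793
12.0167
```

View pics/lift.png

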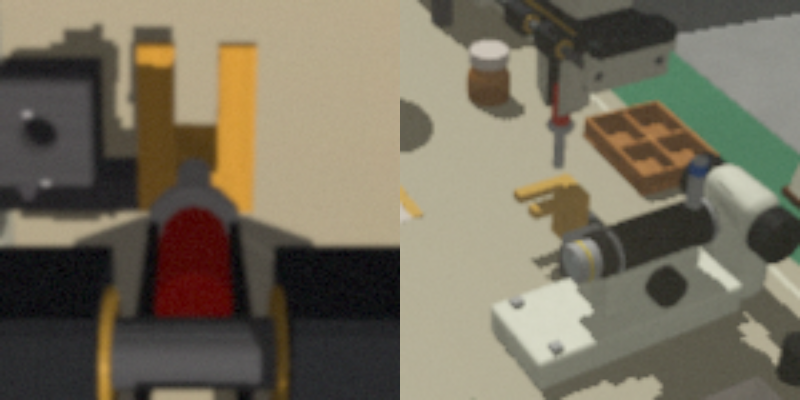

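The pin is held upright and lines up with the slot (crop x≈195 against 197). I lower it now.

```bash
python3 - <<'E'
from h import *
p=np.array(read_tool_pos()); 
h=movel([p[0],p[1],.0785],vel=.05,threshold=6); print(h,read_tool_pos().round(4),read_force().round(1))
hold(.2); move_gripper(.45); hold(.3)
p=np.array(read_tool_pos()); movel([p[0],p[1],.18],vel=.1); movel([p[0]-.03,p[1],.2],vel=.15); hold(.2)
im,c=shot("wrist"); s,_=shot("side"); print(read_clock())
cv2.imwrite("pics/park.png",np.hstack([cv2.resize(im[120:270,250:400],(400,400)),cv2.resize(s[120:260,280:420],(400,400))])[:,:,::-1])
E
```

```text
True [0.6423 0.078  0.079 ] [-1.9  0.1  6.3]
16.3167
```

View pics/park.png

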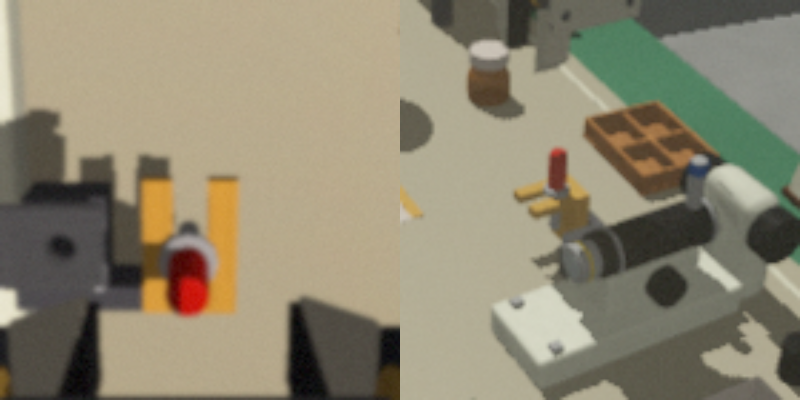

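The pin hangs in the fork, collar on the prongs. Next I pull the post.

```bash
python3 - <<'E'
from h import *
q=down(np.pi+SY); P=np.array([.7055,-.031])
reach([*(P-.02*SX),.21],q); movel([*P,.17],vel=.15); print(movel([*P,.110],vel=.06,threshold=10))
move_gripper(0,40); hold(.2); print("w",read_gripper_width()*92,read_force().round(1))
p0=np.array(read_tool_pos()); t=[*(p0[:2]-.080*SX),p0[2]]
print(movel(t,vel=.05,threshold=12)); hold(.3); p1=np.array(read_tool_pos()); print("travel",np.linalg.norm(p1-p0),p1,read_force().round(1), read_gripper_width()*92)
E
```

```text
False
w 12.908237716029104 [-0.2 -5.3  0.1]
True
travel 0.06997538932583429 [ 0.63584657 -0.03710145  0.11006584] [0.7 1.9 6.1] 13.331989290959628
```

```bash
python3 - <<'E'
from h import *
import pickle
move_gripper(.45); p=np.array(read_tool_pos()); movel([*p[:2],.20],vel=.15); move_gripper(1.)
D={}
q=down(np.pi+SY)
reach([.60,-.045,.22],q); hold(.25); D["lens"]=shot("wrist","lens3"); print(D["lens"][1][3])
# dolls: camera tilted, heading from robot
for n,(x,y) in [("red",(.452,-.355)),("green",(.573,-.278))]:
    reach([x+.02,y,.20],down(np.pi)); hold(.25); D[n]=shot("wrist",n+"3")
pickle.dump(D,open("D3.pkl","wb")); print(read_clock())
z=lambda im,x,y,w,h,W,Hh:cv2.resize(im[y:y+h,x:x+w],(W,Hh),interpolation=cv2.INTER_CUBIC)
L=z(D["lens"][0],240,100,160,150,800//3,250)
cv2.imwrite("pics/c4.png",np.hstack([z(D["lens"][0],220,80,200,180,266,240),z(D["red"][0],220,80,200,180,266,240),z(D["green"][0],220,80,200,180,266,240)])[:,:,::-1])
E
```

```text
[ 0.52431359 -0.05084274  0.37608101]
26.3167
```

View pics/c4.png

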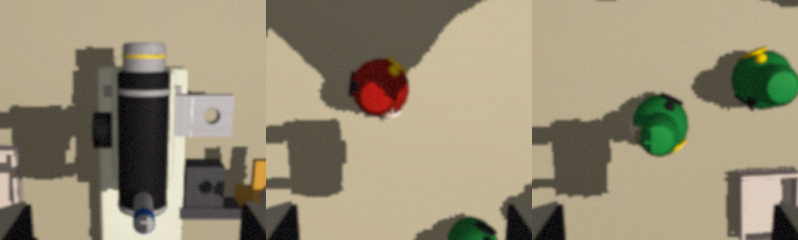

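```bash
cat >> h.py <<'E'
def viewfrom(cpos,q):
    M=R.from_quat(q).as_matrix(); return np.array(cpos)-M@camera_info("wrist")["hand_eye"][:3,3]
def mask(im,col):
    H,S,V=cv2.split(cv2.cvtColor(im,cv2.COLOR_RGB2HSV))
    m={"red":((H<8)|(H>172))&(S>140)&(V>40),"green":(H>45)&(H<85)&(S>110)&(V>25),
       "yellow":(H>20)&(H<35)&(S>170)&(V>70),"black":(V<45)&(S<140),"white":(S<40)&(V>110)}[col]
    return m.astype(np.uint8)
def near(m,uv):
    n,l,st,ce=cv2.connectedComponentsWithStats(m)
    k=[i for i in range(1,n) if st[i,4]>40]; return min(k,key=lambda i:np.hypot(*(ce[i]-uv))),l,st,ce
E
python3 - <<'E'
from h import *
import pickle
D=pickle.load(open("D3.pkl","rb")); im,c=D["lens"]
print("lens",plane(c,[(328,112),(328,113.5)],.088), )
out=[]
for n,xy in [("red",(.452,-.355)),("green",(.573,-.278))]:
    xy=np.array(xy)
    for it in range(2):
        q=down(np.pi); reach(viewfrom([*xy,.33],q),q); hold(.25); im,c=shot("wrist")
        uv=proj(c,[*xy,.05])[0]; i,l,st,ce=near(mask(im,n),uv)
        pts=np.argwhere(l==i)[:,::-1]; p=plane(c,pts,.035)[:,:2]
        (x,y),r=cv2.minEnclosingCircle(p.astype(np.float32)); xy=np.array([x,y]); print(n,xy.round(4),"r",round(r,4),st[i])
    D[n+"_top"]=(im,c); D[n+"_xy"]=xy
    q=down(np.pi,-.55); cp=[xy[0]-.17,xy[1],.22]; t=viewfrom(cp,q)
    print(t)
    try:
        reach(t,q); hold(.25); D[n+"_obl"]=shot("wrist"); a=proj(D[n+"_obl"][1],[*xy,.04])[0].astype(int); print(a)
        b=D[n+"_obl"][0]; out.append(cv2.resize(b[max(a[1]-75,0):a[1]+75,max(0,a[0]-75):a[0]+75],(400,400),interpolation=cv2.INTER_CUBIC))
    except PlanningError as e: print(e)
print(read_clock()); pickle.dump(D,open("D3.pkl","wb"))
if out: cv2.imwrite("pics/obl.png",np.hstack(out)[:,:,::-1])
E
```

```text
lens [[ 0.52286022 -0.04536238  0.088     ]
 [ 0.52420668 -0.0452518   0.088     ]]
red [ 0.4319 -0.3732] r 0.0235 [ 278   63   50   52 1731]
red [ 0.4312 -0.3736] r 0.0233 [ 298   87   48   49 1636]
[ 0.40823325 -0.37334516  0.12625704]
[321 176]
green [ 0.5812 -0.2856] r 0.0232 [ 291   96   47   49 1601]
green [ 0.5811 -0.2864] r 0.0231 [ 299   88   46   49 1607]
[ 0.55803977 -0.2861538   0.12625686]
[321 175]
38.4833
```

View pics/obl.png

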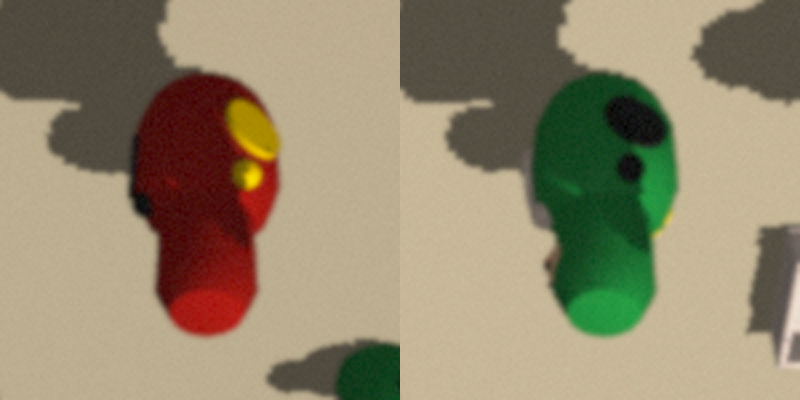

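Red doll: yellow medallion at crop (253,128), black at its left edge. Green doll: black medallion at (636,120), white at its left edge. Both match the expected order. Now the exact yaw, by casting rays onto the belly cylinder.

```bash
cat >> h.py <<'E'
def medang(im,c,xy,base,col,r=.0245):
    """heading and height (above base) of a medallion seen on the doll at xy"""
    uv0=proj(c,[*xy,base+.028])[0]; m=mask(im,col); w=np.zeros_like(m); cv2.circle(w,tuple(int(v) for v in uv0),60,1,-1); m*=w
    n,l,st,ce=cv2.connectedComponentsWithStats(m); o=None; best=None
    for i in range(1,n):
        if st[i,4]<40: continue
        q=np.argwhere(l==i)[:,::-1]; hull=cv2.fitEllipse(cv2.convexHull(q.astype(np.int32)))[0]
        o,v=rays(c,[hull]); v=v[0]; a=o[:2]-xy
        A=v[:2]@v[:2];B=a@v[:2];C=a@a-r*r; d=B*B-A*C
        if d<0: continue
        p=o+v*(-B-d**.5)/A; 
        res=(np.degrees(np.arctan2(*(p[:2]-xy)[::-1])),p[2]-base,st[i,4])
        if best is None or abs(res[1]-.028)<abs(best[1]-.028): best=res
    return best
E
python3 - <<'E'
from h import *
import pickle
D=pickle.load(open("D3.pkl","rb"))
for n in("red","green"):
    for col in ("yellow","black","white"): print(n,col,medang(*D[n+"_obl"],D[n+"_xy"],0,col))
    im,c=D[n+"_obl"]; i,l,st,ce=near(mask(im,n),proj(c,[*D[n+"_xy"],.05])[0]); print(st[i],proj(c,[*D[n+"_xy"],.086]))
E
```

```text
red yellow (np.float64(141.9361270222053), np.float64(0.02734251469026161), np.int32(276))
red black None
red white None
[ 296  129   54   98 3414] [[321.90016712 219.66963438]]
green yellow None
green black (np.float64(157.49736454179185), np.float64(0.02826818546353116), np.int32(273))
green white None
[ 296  128   53   98 3502] [[321.91334351 218.37467177]]
```

```bash
cat >> h.py <<'E'
FOC=np.array([.523,-.0455])-.0495*SX   # doll axis when a medallion is at the focus
GZ=.055; H0=np.radians(85)             # TCP above the doll's base; tool heading when white faces the lens
def locate(n,xy):
    q=down(np.pi); reach(viewfrom([*xy,.33],q),q); hold(.25); im,c=shot("wrist")
    i,l,st,ce=near(mask(im,n),proj(c,[*xy,.05])[0])
    (x,y),r=cv2.minEnclosingCircle(plane(c,np.argwhere(l==i)[:,::-1],.035)[:,:2].astype(np.float32))
    return np.array([x,y]),r
def pick(xy,th,other=False):
    h=H0-SY+th; h=(h+np.pi)%(2*np.pi)-np.pi; q=down(h)
    move_gripper(.55); reach([*xy,.14],q); print("j",np.round(read_joint_pos(),2))
    print("touch",movel([*xy,GZ],vel=.08,threshold=8))
    move_gripper(0,25); hold(.2); print("w",read_gripper_width()*92)
    movel([*xy,GZ+.10],vel=.12)
def show(n):
    reach([*(FOC-.06*SX),GZ+.10],down(H0)); movel([*(FOC-.06*SX),GZ+.052],vel=.12); movel([*FOC,GZ+.052],vel=.08)
    out={}
    for k,(name,da) in enumerate([("white",0),("yellow",-120),("black",120)]):
        if k==2: reach([*FOC,GZ+.052],down(H0))
        reach([*FOC,GZ+.052],down(H0+np.radians(da))); hold(.2)
        im,c=shot("side",f"{n}_{name}"); t=read_clock(); hold(1.4)
        other=["black","white","yellow"][k]; print(name,"tool",np.round(read_tool_pos(),4),"side sees",other,medang(im,c,FOC,.052,other),"want",np.degrees(SY)-120, "w",read_gripper_width()*92)
    movel([*(FOC-.06*SX),GZ+.052],vel=.1); movel([*(FOC-.06*SX),GZ+.12],vel=.15)
E
python3 - <<'E'
from h import *
xy,r=locate("red",(.4312,-.3736)); print(xy.round(4),r,read_clock())
if np.hypot(*(xy-[.4312,-.3736]))<.004:
    pick(xy,np.radians(21.9)); show("red"); print(read_clock(),np.round(read_joint_pos(),2))
E
```

```text
[ 0.431  -0.3734] 0.023343931883573532 39.5167
j [-0.85  0.5   1.52  0.    1.12 -1.07]
touch False
w 29.779746077208195
white tool [ 0.4736 -0.0492  0.107 ] side sees black None want -115.70281653651882 w 29.874322895693396
yellow tool [ 0.4736 -0.0492  0.107 ] side sees white (np.float64(-113.80084514178606), np.float64(0.02874731168095917), np.int32(46)) want -115.70281653651882 w 29.265419562731736
black tool [ 0.4737 -0.0492  0.107 ] side sees yellow None want -115.70281653651882 w 29.599590702015927
59.0417 [-0.31  0.2   1.88  0.    1.06 -2.32]
```

```bash
python3 - <<'E'
from h import *
c=cam("side"); a=proj(c,[*FOC,.08])[0].astype(int); print(a)
cv2.imwrite("pics/r3.png",np.hstack([cv2.resize(cv2.imread(f"pics/red_{n}.png")[a[1]-40:a[1]+40,a[0]-30:a[0]+50],(266,266),interpolation=cv2.INTER_CUBIC) for n in("white","yellow","black")]))
E
```

```text
[291 229]
```

View pics/r3.png

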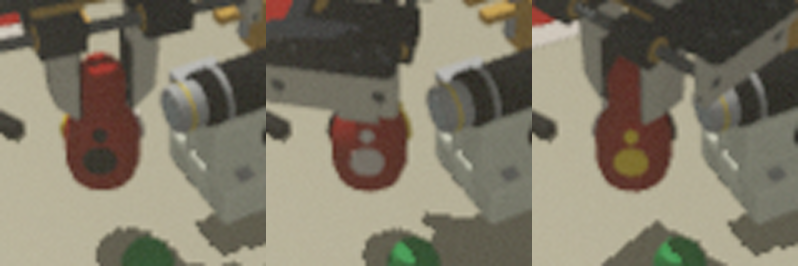

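All three showings line up: the opposite medallion faces the side camera each time. Now I place red.

```bash
cat >> h.py <<'E'
def place(xy,yaw=.063):
    q=down(H0-SY+yaw); reach([*FOC-.06*SX,GZ+.13],down(H0)); reach([*xy,GZ+.10],q); movel([*xy,GZ+.02],vel=.12)
    print("contact",movel([*xy,GZ-.002],vel=.03,threshold=3),np.round(read_tool_pos(),4))
    move_gripper(.55); hold(.2); movel([*xy,.17],vel=.15); print(read_clock())
E
python3 - <<'E'
from h import *
place((.4917,.2173))
xy,r=locate("red",(.4917,.2173)); print("red at",xy.round(4))
xy,r=locate("green",(.5811,-.2864)); print("green",xy.round(4),r)
q=down(np.pi,-.55); reach(viewfrom([xy[0]-.17,xy[1],.22],q),q); hold(.25); im,c=shot("wrist")
print(medang(im,c,xy,0,"black"),medang(im,c,xy,0,"yellow"),read_clock())
E
```

```text
contact True [0.4916 0.2172 0.0551]
65.1
red at [0.4915 0.2175]
green [ 0.5811 -0.2863] 0.023296011611819267
(np.float64(157.71186061544898), np.float64(0.028192716457790062), np.int32(272)) None 70.2
```

```bash
python3 - <<'E'
from h import *
pick(np.array([.5811,-.2863]),np.radians(157.6+120)); show("green"); place((.4868,.3026))
q=down(np.pi,-.45); reach(viewfrom([.30,.26,.25],q),q); hold(.25); im,c=shot("wrist","strip4"); print(read_clock())
import pickle; pickle.dump((im,c),open("D4.pkl","wb"))
s,cs=shot("side","side4"); t,ct=shot("top","top4")
a=proj(cs,[*FOC,.08])[0].astype(int)
row=np.hstack([cv2.resize(cv2.imread(f"pics/green_{n}.png")[a[1]-40:a[1]+40,a[0]-30:a[0]+50],(200,200),interpolation=cv2.INTER_CUBIC) for n in("white","yellow","black")])
big=np.hstack([cv2.resize(im[:,:,::-1],(640,400)),cv2.resize(s[90:310,210:298,::-1],(160,400))])
cv2.imwrite("pics/fin.png",np.vstack([np.hstack([row,cv2.resize(s[150:270,300:420,::-1],(200,200))]),big]))
E
```

```text
j [-0.58  0.64  1.28  0.    1.23  1.02]
touch False
w 29.53387172843704
white tool [ 0.4736 -0.0492  0.107 ] side sees black None want -115.70281653651882 w 29.845604578873363
yellow tool [ 0.4737 -0.0492  0.107 ] side sees white (np.float64(-117.26346797618889), np.float64(0.028786323911617444), np.int32(46)) want -115.70281653651882 w 29.375457072510084
black tool [ 0.4736 -0.0492  0.107 ] side sees yellow None want -115.70281653651882 w 29.88600986385434
contact True [0.4864 0.3025 0.055 ]
97.5083
98.9167
```

View pics/fin.png

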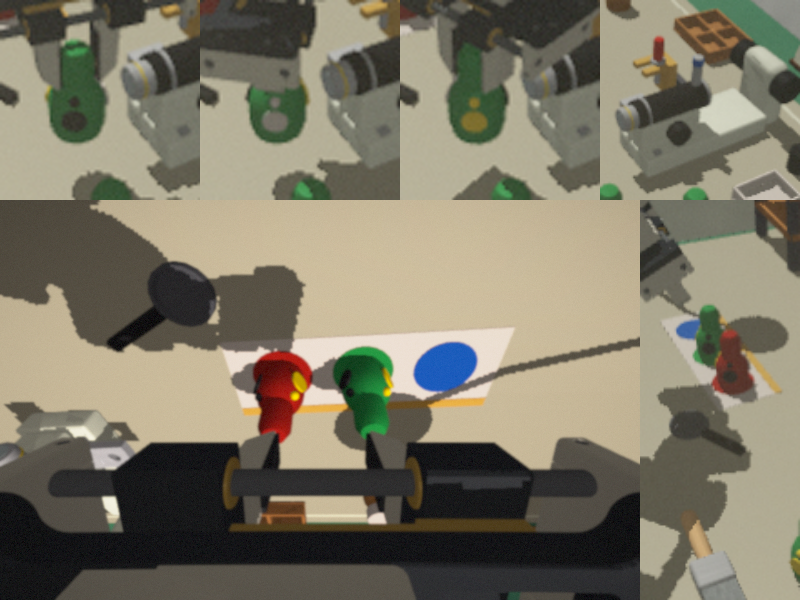

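```bash
python3 - <<'E'
from h import *
import pickle
im,c=pickle.load(open("D4.pkl","rb"))
out=[]
for n,xy in (("red",(.4917,.2173)),("green",(.4868,.3026))):
    xy=np.array(xy); print(n,[ (k,medang(im,c,xy,0,k)) for k in("yellow","black")])
    q=down(np.pi); reach(viewfrom([*xy,.33],q),q); hold(.25); a,ca=shot("wrist")
    a2=np.ascontiguousarray(a)
    u=proj(ca,[*xy,0])[0].astype(int)
    for z,r,col in ((0,.032,(255,255,255)),(.035,.024,(0,255,255)),(.08,.015,(255,0,255))):
        t=np.linspace(0,2*np.pi,60); p=proj(ca,np.c_[xy[0]+r*np.cos(t),xy[1]+r*np.sin(t),0*t+z]); cv2.polylines(a2,[(p*8).astype(np.int32).reshape(-1,1,2)],True,col,1,cv2.LINE_AA,3)
    out.append(np.vstack([cv2.resize(k[max(0,u[1]-45):u[1]+45,u[0]-45:u[0]+45],(300,300),interpolation=cv2.INTER_CUBIC) for k in (a,a2)]))
cv2.imwrite("pics/chk.png",np.hstack(out)[:,:,::-1])
E
```

```text
red [('yellow', (np.float64(125.11915709843137), np.float64(0.02761662116559882), np.int32(180))), ('black', (np.float64(162.34131435158136), np.float64(0.11819580908705565), np.int32(100)))]
green [('yellow', (np.float64(143.7146696782847), np.float64(0.04196776338483987), np.int32(150))), ('black', (np.float64(-120.67186763216466), np.float64(0.02796281983793139), np.int32(136)))]
```

View pics/chk.png

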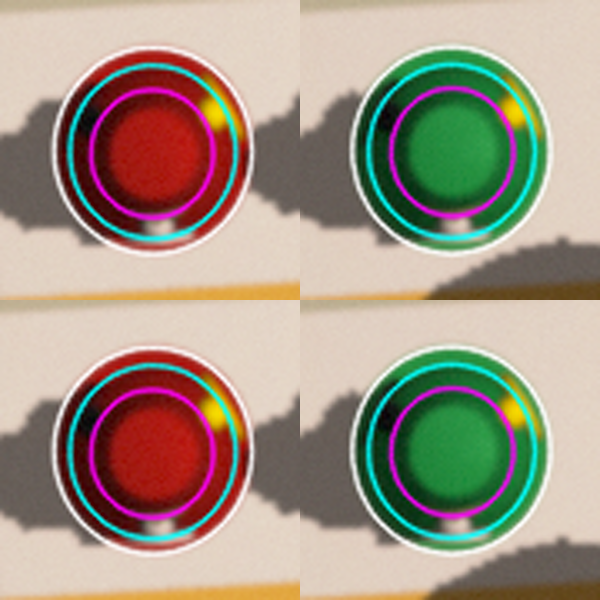

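Both dolls stand centred on their discs with the white medallion facing the gold edge, and no blue doll is present. The job is complete.

```bash
python3 - <<'E'
from h import *
print(read_clock(),read_tool_pos()); print(sign_off())
E
```

```text
100.7833 [0.56339804 0.30187124 0.17340175]
the job is handed in; nothing more can be done
None
```

I handed the job in at about 101 s: the pin hangs in the notch, the carriage is fully forward (70.0 mm), and the red and green dolls were shown in order and now stand on their own discs facing the gold edge; no blue doll was there.

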